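# Stop the fan and hold the tray cooler's gate ajar on its sagging bolt

## Robot

A 6-joint arm with a two-finger parallel gripper is mounted at the origin on the work surface. World frame = base frame: x ahead of the robot, y to its left, z up, the work surface at z = 0. Lengths are in m, angles in rad, forces in N, time in s.
With the tool pointing down it reaches from about 0.275 to 0.775 m from the base axis. Payload 14.6 kg.
Tool frame: the origin (TCP) lies on the centre line of the jaws, within the pads' length; the fingertips stand 8 mm ahead of it and the grasp point (between the pads) lies 11 mm behind it; z points along the fingers, y is the line along which they close (so a half turn about z gives the same grasp; the last joint's range is limited). The gripper opens to 85 mm and grips with 20 to 120 N. Pads are 22 mm wide; open, the fingers measure 114 mm over their backs; the gripper's body (76 mm by 85 mm) begins 54 mm behind the grasp point. The pads swing forward as they close: fully open they stand 13 mm farther back than shut.
Start: joints at [-1.402, 0.263, -0.048, 1.259, 0, 1.415], TCP at [0.167, -0.498, 0.239] pointing down, gripper open.
Joint ranges: [-2.65, 2.65], [-0.89, 1.7], [-1.18, 1.37], [-2.13, 2.11], [-1.35, 1.29], [-3.14, 3.14]. Speed limits (rad/s): [1.89, 1.89, 2.57, 2.79, 3.14, 3.14].

## Interface

Orientations are given as a rotation vector (axis times angle).
In Python, from station import arm, capture, camera_info gives the robot as it stands.
- The arm moves only by the tool send_rows, never from a script. Its argument "increments" is a list of rows, each a list of 2 entries, a list of its own where there are three numbers: the shift along the world's x, y, z in mm, then the turn about the world's z in rad. A call has exactly 5 rows; each row is the pose to reach, as a shift and turn from the pose commanded when the call began; what a row does not reach only later rows make up. A row lasts 1/12 s, in which the tool goes at most 41.7 mm and 7.16 degrees, less where a joint would pass 70% of its speed; a pose out of reach is approached as far as the arm can. A call with a gripper value outside its range is refused whole. "fingers" is the closure, from -1 (fully open) to 1 (shut), set as the call begins (left out, the last holds). The fingers move at their own pace and stop on an object; "squeeze" is the grip in N (left out, the last holds). Time passes only in rows, so rows that repeat a pose let the fingers close, or fill a call up. It gives the time, the measured TCP pose, the force, the opening and the grip force at its end, in the units of the state.
- arm.state(): the state, without advancing time (a new reading comes with each control period).
- capture(name): name is "side" or "top"; returns (picture, depth): 400x640x3 uint8, red, green, blue; 400x640 float32, m along the optical axis (not along the pixel's ray), 0 where there is no reading.
- camera_info(name): a dict with "fx", "fy", "cx", "cy" (pixels), "k1" (the pictures are not rectified: a ray, as slopes to the right and down, at radius r is drawn at 1 + k1 r^2 times it, then the intrinsics apply), "R" (3x3) and "t" (3): a world point X has camera coordinates R X + t. Camera axes: x right, y down, z forward; pixel columns grow to the right and rows downward; lengths in m; the calibration is good to about 2 mm. A picture is of the moment at which its call begins. camera_info takes no time and is no camera call.
- arm.job_done(): hands the job in; it is judged then, once.
The state is a dict: "clock": time; "qpos": joint angles; "qvel": joint speeds; "effort": joint torques, N m; "tool_pos": TCP position; "orientation": TCP orientation; "ft_force": force on the tool from outside, world axes, zero at the start; "ft_torque": the same for the moment, N m; "width": finger opening in m; "finger_force": force on a finger pad.
Only numpy, scipy, OpenCV 4.12 (cv2) and the standard library are available. Lean on these libraries where they do the work, as an engineer would, in place of code of your own. Each camera call takes 0.05 s, during which the arm holds its last target. There are 200 camera calls.

## Task

Press the fan's stop button fully down and let it come up again. Then lift the sagging barrel bolt over the bent keeper while drawing it clear back along the gate, and pull the sprung gate ajar, so that its free edge stands about 10 cm out from the post. Finish while still holding the gate there, without letting go, without forcing the bolted gate, and leave the other things on the table where they are.

Things in the scene. Friction and masses are not known exactly. Their poses are not given: they have to be found in the camera images.
- stop_button_top (a point): centre of the top face of the fan's stop button: a round black push button, 34 mm across, in a round dark steel collar 50 mm across, upright on top of a grey control box 100 x 120 x 55 mm. When up its top is 78 mm above the table and stands 11 mm out of the collar. A similar grey box has a white dial with a black bar grip and is not wanted
- stop_button (a joint): travel of the button, m: 0 up, 0.007 fully down; fully down takes 5 N, it springs back by itself
- bolt_knob (a point): centre of the bolt's knob: upright steel cylinder, 22 mm across, 34 mm tall, on a 12 mm stem, standing on the bolt in front of the gate (robot's side). 168 mm above the table at the start; gate, posts and staples end below 151 mm, so it can be gripped from above in any direction. It is 30 mm before the gate's middle plane, 235 mm from the hinge along the gate (bolt home). Axes as the gate's
- bolt_head (a point): centre of the bolt's head: a steel block 20 mm long (along the rod), 20 mm thick, 36 mm tall. The bolt (about 0.3 kg) is a 12 mm rod along the gate's y, 105 mm above the table, sagging in two tall worn staples; at the start its head lies in the keeper
- keeper (a point): middle of the top edge of the keeper's bent-up tongue, 97 mm above the table. The keeper is a J-shaped steel bracket on the latch post: its front plate, on the robot's side of the head, stops the gate from opening; its tongue, 1.5 to 3 mm from the head on the hinge side, overlaps it by 10 mm in height, so the bolt can be drawn only while lifted. Axes as the shut gate's
- bolt_lift (a joint): height to which the bolt is lifted in its staples, m: 0 sagging, 0.026 highest. It drops back by its weight. It must be at 0.012 or more to pass the tongue: 0.018 to 0.022 is a good height
- bolt_draw (a joint): how far the bolt is drawn, m: 0 home in the keeper, 0.060 at its stop; it is drawn along the gate's +y, towards the hinge. Its head passes over the tongue between 0.002 and 0.031, and is out of the keeper, the gate free, from 0.038; 0.050 or more is clear back. It slides with about 1 N of drag
- gate: the steel barred gate at the front of the tray cooler (open steel bay 300 x 390 mm, 150 mm high). Origin on the gate's vertical hinge axis at table height; its y axis points from the free edge to the hinge (the gate reaches 312 mm to -y), its x axis square to the gate into the cooler, z up. Gate 16 mm thick, from 30 to 145 mm above the table; it carries the bolt
- gate_angle (a joint): opening of the gate, rad: 0 shut; it grows as the free edge comes out of the cooler (towards -x of the gate, the robot's side; clockwise seen from above), to 1.2. A spring shuts it: about 0.3 N m when shut, 0.5 N m at 0.33 rad, which is the free edge about 100 mm out. In the keeper the head has about 3 mm of play
- bowl: steel bowl, 120 mm across, 60 mm high; origin under its centre; to be left alone
- mug: white mug, 76 mm across, 85 mm high; origin under its centre; to be left alone
- tin: steel tin, 70 mm across, 100 mm high; origin under its centre; to be left alone
- jar: glass jar, 64 mm across, 90 mm high; origin under its centre; to be left alone
- mould: wooden cake mould lying flat, 130 x 65 x 25 mm with a 60 mm round handle to its -x; origin under the centre of the block; to be left alone
- weight: brass weight, 54 mm across, 45 mm high; origin under its centre; to be left alone
There are look-alikes about, which are no part of the job. What is shaped like the part that bears stop_button_top but orange is not meant.

How it is judged:
By the outcome, as a careful person would: the job done as asked, in the order asked, and still so for the second after the job is handed in, while the arm keeps its last pose, push and grip.
It also fails if it takes over 51 s, if anything falls off the work surface, if the arm or the gripper's body presses on something with over 40 N, if the wrist force passes 120 N, or if a joint passes its speed limit or range.

## Working session

There is one attempt and no reset: what is moved stays moved. The work goes in short steps, Python scripts to look and compute and a tool call to move; the robot and the scene stay as the last step left them, time stands still between calls to the robot, and variables do not carry over. Pictures are saved under pics/ and viewed, at most 10 in all, crops included, and the job is handed in when it is done.

Besides the shell and the picture viewer there is one more tool, called after "Emit:" as name(argument=value, ...), one argument or row to a line, values as JSON. send_rows: Moves the arm, as the interface text tells. Its arguments: {"type":"object","properties":{"increments":{"type":"array","items":{"type":"array"}},"fingers":{"type":"number"},"squeeze":{"type":"number"}},"required":["increments"]}

```bash
mkdir -p pics; cat > h.py <<'E'
import numpy as np, cv2
from station import arm, capture, camera_info
def cloud(name, depth):
    c=camera_info(name); h,w=depth.shape
    u,v=np.meshgrid(np.arange(w),np.arange(h))
    K=np.array([[c['fx'],0,c['cx']],[0,c['fy'],c['cy']],[0,0,1]])
    p=cv2.undistortPoints(np.stack([u,v],-1).reshape(-1,1,2).astype(float),K,np.array([c['k1'],0,0,0,0.])).reshape(h,w,2)
    X=np.dstack([p*depth[...,None],depth])
    P=(X-np.array(c['t']))@np.array(c['R'])
    P[depth==0]=np.nan
    return P
E
python3 - <<'E'
from h import *
for n in ('side','top'):
    im,d=capture(n); cv2.imwrite(f'pics/{n}0.png',im[...,::-1]); np.savez(f'{n}0.npz',im=im,P=cloud(n,d))
    c=camera_info(n); print(n,-np.array(c['R']).T@np.array(c['t']),c['fx'])
print(arm.state())
E
```

```text
side [0.1758991  0.88082228 1.21929484] 485.75354871947127
top [0.18101812 0.01390664 1.81375465] 499.48230726640656
{'clock': 0.1, 'qpos': array([-1.40231669e+00,  2.63482081e-01, -4.88737925e-02,  1.25941782e+00,
        4.23234014e-05,  1.41556955e+00]), 'qvel': array([ 0.00085858, -0.00160279,  0.00194954,  0.00199805, -0.00073631,
        0.00087407]), 'effort': array([ 3.40001665e-03, -6.38576603e+01,  3.85061967e+01,  1.00717272e-02,
       -5.88227954e-05,  1.29699720e-05]), 'tool_pos': array([ 0.16699452, -0.49747391,  0.23886945]), 'orientation': array([-3.09956826e+00, -5.06102129e-01, -5.62893507e-05]), 'ft_force': array([-0.75207118,  0.36611126,  0.83812251]), 'ft_torque': array([-0.01948173, -0.0005098 ,  0.00362161]), 'finger_force': 0.0, 'width': 0.08519950728929265}
```

View pics/top0.png

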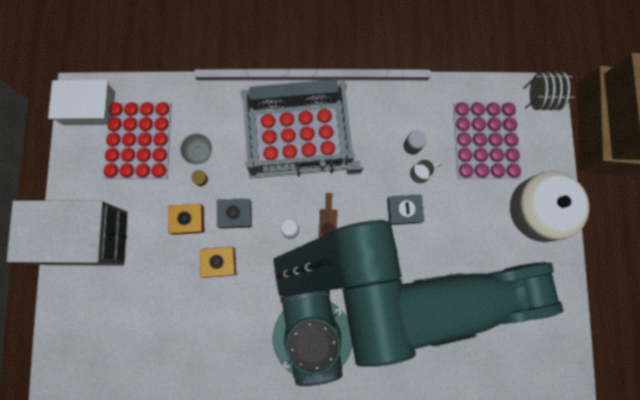

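View pics/side0.png

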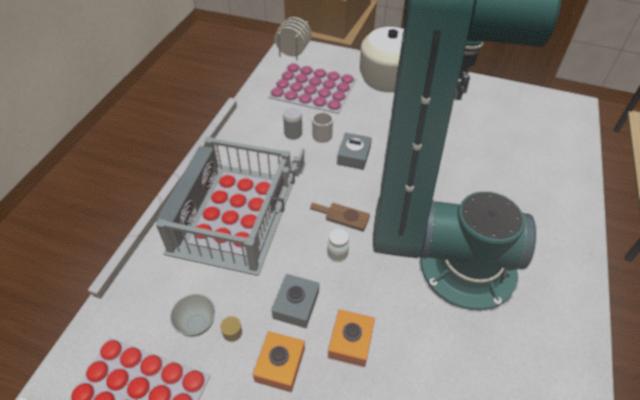

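Top view: the wanted grey stop-button box is at (233,213). The dial box is at (406,209), and the orange boxes are decoys. The cooler gate runs from (250,175) to (358,168), with the latch post on the right. Next I'll zoom in and measure.

```bash
python3 - <<'E'
from h import *
T=np.load('top0.npz');S=np.load('side0.npz')
a=cv2.resize(T['im'][150:190,240:370],None,fx=6,fy=6,interpolation=cv2.INTER_CUBIC)
b=cv2.resize(S['im'][140:220,250:320],None,fx=4.2,fy=4.2,interpolation=cv2.INTER_CUBIC)
c=np.zeros((600,800,3),np.uint8);c[:a.shape[0],:a.shape[1]]=a;c[250:250+b.shape[0],:b.shape[1]]=b
cv2.imwrite('pics/crop.png',c[...,::-1])
np.set_printoptions(precision=4,suppress=True)
for n,D in (('top',T),('side',S)):
    P=D['P'].reshape(-1,3);I=D['im'].reshape(-1,3).astype(int)
    x,y,z=P.T
    g=(I.max(1)-I.min(1)<30)
    # button box
    m=(z>.045)&(z<.09)&g&(x>.3)&(x<.62)&(y>.15)&(y<.42)
    for lo,hi in((.048,.060),(.0615,.071),(.0725,.085)):
        k=m&(z>lo)&(z<hi); Q=P[k]
        if len(Q)>3: 
            print(n,lo,len(Q),Q.mean(0),Q.min(0),Q.max(0)); 
            if lo<.05: print(cv2.minAreaRect((Q[:,:2]*1000).astype(np.float32)))
    k=(z>.152)&(z<.2)&(x>.5)&(x<.75)&(y>-.25)&(y<.3)
    print(n,'knob',k.sum()); print(np.c_[np.argwhere(k)[:,0]%640,np.argwhere(k)[:,0]//640,P[k]])
    k=(z>.08)&(z<.152)&(x>.5)&(x<.66)&(y>-.25)&(y<.3)
    Q=P[k];print(len(Q),Q.min(0),Q.max(0))
    k=(z>.135)&(z<.15)&(x>.5)&(x<.75)&(y>-.25)&(y<.3)
    Q=P[k]; 
    for yy in np.arange(-.2,.25,.02):
        s=Q[(Q[:,1]>yy)&(Q[:,1]<yy+.02)]
        if len(s): print('%.2f'%yy,len(s),s[:,0].min(),np.median(s[s[:,0]<s[:,0].min()+.02][:,0]))
E
```

```text
top 0.048 687 [0.441  0.2784 0.0541] [0.3848 0.1519 0.048 ] [0.6177 0.4165 0.0599]
((496.4202575683594, 291.5710754394531), (265.36724853515625, 227.47344970703125), 86.08919525146484)
top 0.0615 114 [0.4515 0.2828 0.0653] [0.3878 0.1574 0.0616] [0.6194 0.4189 0.0709]
top 0.0725 88 [0.4613 0.2659 0.0781] [0.4112 0.1567 0.0725] [0.5993 0.2997 0.085 ]
top knob 186
[[244.     119.       0.7473   0.2368   0.1553]
 [345.     119.       0.7481  -0.1145   0.1536]
 [348.     119.       0.7467  -0.1246   0.1578]
 [246.     120.       0.7441   0.2299   0.154 ]
 [346.     120.       0.7445  -0.118    0.1536]
 [347.     120.       0.7425  -0.121    0.1592]
 [345.     121.       0.7397  -0.1142   0.1569]
 [346.     122.       0.7364  -0.1177   0.1559]
 [347.     122.       0.7357  -0.121    0.1579]
 [348.     122.       0.737   -0.1248   0.1541]
 [246.     123.       0.7324   0.2293   0.1563]
 [346.     123.       0.7334  -0.1178   0.1539]
 [247.     124.       0.7287   0.2257   0.1566]
 [346.     124.       0.7303  -0.1179   0.1523]
 [244.     125.       0.7264   0.2366   0.1527]
 [247.     125.
[... 16878 characters left out ...]
74309195
-0.06 32 0.5743572649337942 0.5743572649337942
-0.04 49 0.5762718111529632 0.5797088260182993
-0.02 38 0.5986056458571862 0.6067236946935065
-0.00 42 0.5948965152738861 0.6045565688779174
0.02 42 0.5940026335097663 0.6036361311482712
0.04 81 0.5584040639839439 0.5661866748678592
0.06 36 0.5912260747693477 0.6014493733430977
0.08 34 0.5939436442853204 0.6000444737957911
0.10 32 0.5919568475706815 0.5976090615233942
0.12 37 0.5897607110933185 0.5976650706978993
0.14 39 0.5869135600965713 0.5943891931679621
0.16 31 0.5862454700524635 0.594104158658903
0.18 40 0.5834407119501734 0.5904169897701863
0.20 64 0.5773383223557275 0.5842930767201056
0.22 264 0.577185529951843 0.586955600874911
```

View pics/crop.png

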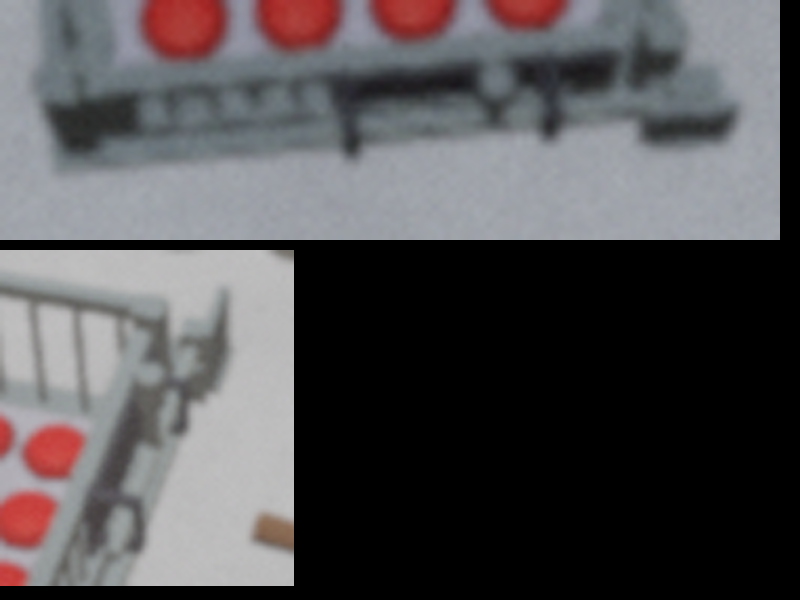

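The crop shows the knob at about (322,163) between two dark staples, with the keeper and latch post on the right. The knob measures (0.582, -0.033, top 0.186), and the expected top is 0.185. The gate yaw is about 0.08 rad. Now the button, restricted to the grey box.

```bash
python3 - <<'E'
from h import *
np.set_printoptions(precision=4,suppress=True)
for n,(u0,u1,v0,v1) in (('top',(214,255,195,230)),('side',(270,322,272,328))):
    D=np.load(n+'0.npz');P=D['P'][v0:v1,u0:u1].reshape(-1,3);I=D['im'][v0:v1,u0:u1].reshape(-1,3).astype(int)
    z=P[:,2]
    b=P[(z>.049)&(z<.06)]; print(n,'box',cv2.minAreaRect((b[:,:2]*1000).astype(np.float32)))
    k=P[(z>.0735)&(z<.085)]; print('top',len(k),np.median(k,0),k.min(0),k.max(0))
    k=P[(z>.062)&(z<.085)]; print('collar',len(k),cv2.minEnclosingCircle((k[:,:2]*1000).astype(np.float32)))
    dk=P[(I.sum(1)<170)]; print('dark',len(dk),np.median(dk,0),cv2.minEnclosingCircle((dk[:,:2]*1000).astype(np.float32)))
E
```

```text
top box ((434.6207275390625, 283.03326416015625), (99.48013305664062, 119.32878112792969), 1.5446091890335083)
top 65 [0.4324 0.284  0.078 ] [0.4112 0.2604 0.0735] [0.4538 0.2988 0.0848]
collar 177 ((432.56439208984375, 288.4064025878906), 65.05549621582031)
dark 115 [0.4324 0.2808 0.0731] ((433.77081298828125, 281.09478759765625), 23.54018783569336)
side box ((434.8976745605469, 283.8454284667969), (100.87005615234375, 122.48298645019531), 2.5314571857452393)
top 111 [0.4355 0.284  0.0775] [0.4187 0.2674 0.0736] [0.4504 0.3013 0.0825]
collar 247 ((445.53387451171875, 277.0506286621094), 37.58665084838867)
dark 0 [nan nan nan] ((0.0, 0.0), 0.0)
  return _methods._mean(a, axis=axis, dtype=dtype,
  ret = um.true_divide(
```

Button at (0.434, 0.284, 0.078); the box measures 100x120, which matches. The plan is to turn the tool +1.33 rad so the jaws close across the gate, then go to the button with the fingers shut.

Emit:
send_rows(
  increments=[
    [[13,38,0],0.12],
    [[26,76,0],0.24],
    [[39,114,0],0.36],
    [[52,152,0],0.48],
    [[65,190,0],0.6],
  ],
  fingers=1,
  squeeze=30,
)

```text
clock: 0.52
tool_pos: [0.232, -0.3058, 0.239]
orientation: [-2.808, -1.407, -0.0]
ft_force: [0.4, 0.8, 0.2]
width: 0.0253
finger_force: 0.0
```

Emit:
send_rows(
  increments=[
    [[13,38,0],0.12],
    [[26,76,0],0.24],
    [[39,114,0],0.36],
    [[52,152,0],0.48],
    [[65,190,0],0.6],
  ],
)

```text
clock: 0.93
tool_pos: [0.2958, -0.1195, 0.2393]
orientation: [2.28, 2.161, 0.0]
ft_force: [1.4, -1.2, 0.5]
width: 0.0
finger_force: 0.0
```

Emit:
send_rows(
  increments=[
    [[13,38,0],0.06],
    [[26,76,0],0.13],
    [[39,114,0],0.13],
    [[52,152,0],0.13],
    [[65,190,0],0.13],
  ],
)

```text
clock: 1.35
tool_pos: [0.3542, 0.0496, 0.2393]
orientation: [2.141, 2.299, 0.0]
ft_force: [0.7, -1.6, -0.1]
width: 0.0003
finger_force: 0.0
```

Emit:
send_rows(
  increments=[
    [[14,40,0],0],
    [[28,80,0],0],
    [[42,120,0],0],
    [[56,160,0],0],
    [[70,200,0],0],
  ],
)

```text
clock: 1.77
tool_pos: [0.4229, 0.2466, 0.2391]
orientation: [-2.14, -2.3, 0.0]
ft_force: [1.2, -0.8, 0.3]
width: -0.0004
finger_force: 0.0
```

Emit:
send_rows(
  increments=[
    [[2,6,-30],0],
    [[2,12,-60],0],
    [[2,12,-90],0],
    [[2,12,-120],0],
    [[2,12,-120],0],
  ],
)

```text
clock: 2.18
tool_pos: [0.4223, 0.2552, 0.1148]
orientation: [-2.139, -2.297, 0.011]
ft_force: [-0.9, -1.0, -1.3]
width: 0.0002
finger_force: 0.0
```

Emit:
send_rows(
  increments=[
    [[0,0,0],0],
    [[0,0,0],0],
    [[0,0,0],0],
    [[0,0,0],0],
    [[0,0,0],0],
  ],
)

```text
clock: 2.6
tool_pos: [0.4256, 0.2563, 0.1204]
orientation: [2.141, 2.298, 0.003]
ft_force: [-0.1, 0.5, -0.6]
width: 0.0002
finger_force: 0.0
```

Emit:
send_rows(
  increments=[
    [[4,14,0],0],
    [[8,28,0],0],
    [[8,28,-10],0],
    [[8,28,-25],0],
    [[8,28,-30],0],
  ],
)

```text
clock: 3.02
tool_pos: [0.4327, 0.2841, 0.0884]
orientation: [-2.141, -2.299, 0.001]
ft_force: [0.4, -0.6, -0.9]
width: 0.0001
finger_force: 0.0
```

Emit:
send_rows(
  increments=[
    [[0,0,-1],0],
    [[0,0,-3],0],
    [[0,0,-5],0],
    [[0,0,-7],0],
    [[0,0,-8],0],
  ],
)

```text
clock: 3.43
tool_pos: [0.4333, 0.2842, 0.0817]
orientation: [2.141, 2.298, 0.001]
ft_force: [-1.0, -0.4, 3.1]
width: 0.0001
finger_force: 1.8
```

Emit:
send_rows(
  increments=[
    [[0,0,-1],0],
    [[0,0,-2],0],
    [[0,0,-3],0],
    [[0,0,-4],0],
    [[0,0,-4],0],
  ],
)

```text
clock: 3.85
tool_pos: [0.4334, 0.2842, 0.0786]
orientation: [2.14, 2.298, 0.002]
ft_force: [-4.9, -4.0, 25.2]
width: -0.0001
finger_force: 12.9
```

It bottomed out at 25 N. Releasing, then moving over to the knob.

Emit:
send_rows(
  increments=[
    [[0,0,10],0],
    [[0,0,40],0],
    [[0,0,80],0],
    [[0,0,120],0],
    [[0,0,162],0],
  ],
)

```text
clock: 4.27
tool_pos: [0.4323, 0.2839, 0.2405]
orientation: [-2.141, -2.299, 0.001]
ft_force: [2.0, 0.0, 0.6]
width: 0.0003
finger_force: 0.0
```

Emit:
send_rows(
  increments=[
    [[15,-32,0],0],
    [[30,-64,0],0],
    [[45,-96,0],0],
    [[60,-128,0],0],
    [[75,-160,0],0],
  ],
  fingers=-1,
)

```text
clock: 4.68
tool_pos: [0.5084, 0.1226, 0.2389]
orientation: [-2.141, -2.299, -0.0]
ft_force: [1.5, 1.1, -0.1]
width: 0.0606
finger_force: 0.0
```

Emit:
send_rows(
  increments=[
    [[15,-32,0],0],
    [[30,-64,0],0],
    [[45,-96,0],0],
    [[60,-128,0],0],
    [[75,-157,0],0],
  ],
)

```text
clock: 5.1
tool_pos: [0.5834, -0.0349, 0.2387]
orientation: [-2.141, -2.298, 0.0]
ft_force: [0.1, 0.9, 0.4]
width: 0.0851
finger_force: 0.0
```

Emit:
send_rows(
  increments=[
    [[0,0,0],0],
    [[0,0,0],0],
    [[0,0,0],0],
    [[0,0,0],0],
    [[0,0,0],0],
  ],
)

```text
clock: 5.52
tool_pos: [0.5827, -0.0319, 0.2392]
orientation: [2.14, 2.3, 0.0]
ft_force: [0.1, 0.2, 0.1]
width: 0.0853
finger_force: 0.0
```

Emit:
send_rows(
  increments=[
    [[0,-1,-20],0],
    [[0,-1,-45],0],
    [[0,-1,-65],0],
    [[0,-1,-78],0],
    [[0,-1,-78],0],
  ],
)

```text
clock: 5.93
tool_pos: [0.5815, -0.0328, 0.1587]
orientation: [-2.138, -2.298, 0.003]
ft_force: [-0.0, -0.6, -0.9]
width: 0.0854
finger_force: 0.0
```

Emit:
send_rows(
  increments=[
    [[0,0,0],0],
    [[0,0,0],0],
    [[0,0,0],0],
    [[0,0,0],0],
    [[0,0,0],0],
  ],
  fingers=1,
  squeeze=40,
)

```text
clock: 6.35
tool_pos: [0.5833, -0.0339, 0.1617]
orientation: [2.14, 2.298, 0.001]
ft_force: [-0.2, 0.2, -0.5]
width: 0.0256
finger_force: 0.0
```

Emit:
send_rows(
  increments=[
    [[0,0,0],0],
    [[0,0,0],0],
    [[0,0,0],0],
    [[0,0,0],0],
    [[0,0,0],0],
  ],
)

```text
clock: 6.77
tool_pos: [0.5836, -0.0339, 0.1617]
orientation: [2.14, 2.298, 0.002]
ft_force: [1.0, 0.6, 6.7]
width: 0.021
finger_force: 39.0
```

Knob gripped, width 21 mm. Lift 20 mm.

Emit:
send_rows(
  increments=[
    [[0,0,4],0],
    [[0,0,8],0],
    [[0,0,12],0],
    [[0,0,16],0],
    [[0,0,20],0],
  ],
)

```text
clock: 7.18
tool_pos: [0.5831, -0.0339, 0.1814]
orientation: [2.141, 2.299, 0.0]
ft_force: [2.4, 0.4, -3.3]
width: 0.0208
finger_force: 39.3
```

Emit:
send_rows(
  increments=[
    [[0,0,0],0],
    [[0,0,0],0],
    [[0,0,0],0],
    [[0,0,0],0],
    [[0,0,0],0],
  ],
)

```text
clock: 7.6
tool_pos: [0.5831, -0.0339, 0.1809]
orientation: [-2.141, -2.299, -0.0]
ft_force: [2.0, 0.2, -1.8]
width: 0.0213
finger_force: 39.5
```

The force matches the bolt's weight, about 3 N. Now draw 56 mm along the gate's +y, world direction (-0.08, 0.997).

Emit:
send_rows(
  increments=[
    [[-0.5,6,0],0],
    [[-1,12,0],0],
    [[-1.5,18,0],0],
    [[-2,24,0],0],
    [[-2.4,30,0],0],
  ],
)

```text
clock: 8.02
tool_pos: [0.5804, -0.003, 0.1809]
orientation: [-2.141, -2.299, 0.0]
ft_force: [1.3, -0.8, -1.7]
width: 0.0207
finger_force: 39.4
```

Emit:
send_rows(
  increments=[
    [[-0.5,6,0],0],
    [[-1,12,0],0],
    [[-1.5,18,0],0],
    [[-2,24,0],0],
    [[-2.1,26,0],0],
  ],
)

```text
clock: 8.43
tool_pos: [0.5784, 0.0231, 0.181]
orientation: [-2.14, -2.299, -0.0]
ft_force: [0.6, -1.2, -2.1]
width: 0.0211
finger_force: 39.4
```

Emit:
send_rows(
  increments=[
    [[0,0,0],0],
    [[0,0,0],0],
    [[0,0,0],0],
    [[0,0,0],0],
    [[0,0,0],0],
  ],
)

```text
clock: 8.85
tool_pos: [0.5786, 0.0219, 0.181]
orientation: [2.141, 2.299, 0.0]
ft_force: [0.9, 1.2, -2.4]
width: 0.0211
finger_force: 39.4
```

```bash
python3 - <<'E'
from h import *
im,d=capture('top');a=im[140:190,230:370];im,d=capture('side');b=im[130:230,240:330]
c=np.zeros((600,800,3),np.uint8);a=cv2.resize(a,None,fx=5,fy=5,interpolation=2);b=cv2.resize(b,None,fx=3.4,fy=3.4,interpolation=2)
c[:250,:700]=a;c[255:255+b.shape[0],:b.shape[1]]=b
cv2.imwrite('pics/draw.png',c[...,::-1])
E
```

```text
(no output)
```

View pics/draw.png

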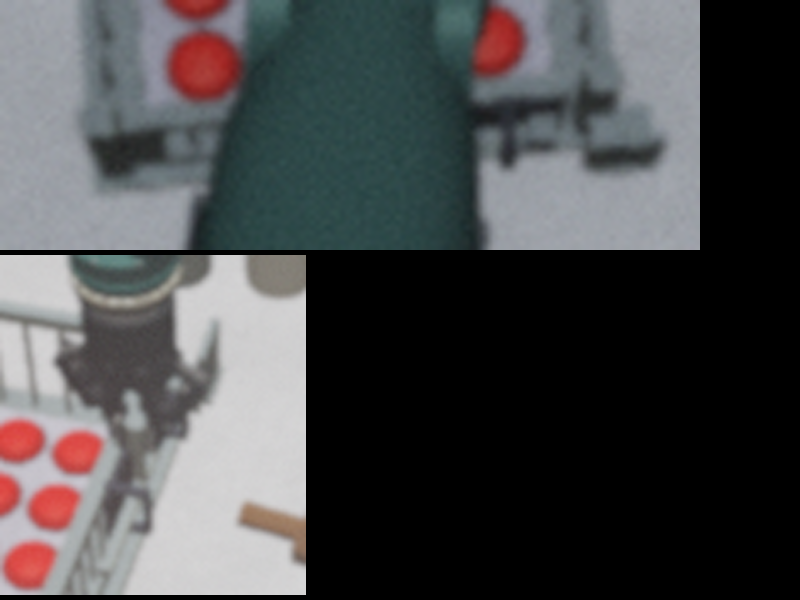

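The knob is in the jaws and has moved 56 mm with low forces, so the bolt is drawn. Now pull the gate along its arc, 0.33 rad clockwise about the hinge.

Emit:
send_rows(
  increments=[
    [[-6,0.5,0],-0.033],
    [[-11.9,1.4,0],-0.066],
    [[-17.8,2.4,0],-0.099],
    [[-23.7,3.6,0],-0.132],
    [[-29.5,5,0],-0.165],
  ],
)

```text
clock: 9.37
tool_pos: [0.5489, 0.0269, 0.181]
orientation: [2.325, 2.112, -0.0]
ft_force: [2.7, -1.2, -1.9]
width: 0.0208
finger_force: 39.7
```

Emit:
send_rows(
  increments=[
    [[-5.8,1.6,0],-0.033],
    [[-11.5,3.4,0],-0.066],
    [[-17.1,5.3,0],-0.099],
    [[-22.7,7.5,0],-0.132],
    [[-28.3,9.8,0],-0.165],
  ],
)

```text
clock: 9.78
tool_pos: [0.5207, 0.0367, 0.1811]
orientation: [2.491, 1.913, -0.0]
ft_force: [3.0, -0.6, -1.7]
width: 0.0207
finger_force: 39.7
```

Emit:
send_rows(
  increments=[
    [[0,0,0],0],
    [[0,0,0],0],
    [[0,0,0],0],
    [[0,0,0],0],
    [[0,0,0],0],
  ],
)

```text
clock: 10.2
tool_pos: [0.5211, 0.0367, 0.181]
orientation: [2.489, 1.916, 0.0]
ft_force: [2.2, -1.7, -1.2]
width: 0.0206
finger_force: 39.9
```

```bash
python3 - <<'E'
from h import *
im,d=capture('top');np.savez('t1.npz',im=im,P=cloud('top',d));a=im[140:215,230:370];im,d=capture('side');np.savez('s1.npz',im=im,P=cloud('side',d));b=im[130:230,240:330]
c=np.zeros((600,800,3),np.uint8);a=cv2.resize(a,None,fx=4,fy=4,interpolation=2);b=cv2.resize(b,None,fx=2.9,fy=2.9,interpolation=2)
c[:300,:560]=a;c[305:305+b.shape[0],:b.shape[1]]=b
cv2.imwrite('pics/open.png',c[...,::-1])
P0=np.array([.5931,.2036]);t=.08;R=np.array([[np.cos(t),np.sin(t)],[-np.sin(t),np.cos(t)]])
for f in('t1.npz','s1.npz'):
    P=np.load(f)['P'].reshape(-1,3);G=(P[:,:2]-P0)@R.T
    k=(P[:,2]>.125)&(P[:,2]<.15)&(G[:,0]>-.17)&(G[:,0]<-.02)&(G[:,1]>-.33)&(G[:,1]<0)
    Q=G[k]; print(f,len(Q))
    for y in np.arange(-.33,0,.02):
        s=Q[(Q[:,1]>=y)&(Q[:,1]<y+.02)]
        if len(s): print('%.2f'%(y+.01),len(s),np.round(np.percentile(s[:,0],[0,25,50,75,100]),3))
E
```

```text
t1.npz 271
-0.32 10 [-0.048 -0.047 -0.045 -0.042 -0.041]
-0.30 9 [-0.108 -0.104 -0.1   -0.097 -0.092]
-0.28 48 [-0.134 -0.107 -0.101 -0.093 -0.085]
-0.26 75 [-0.133 -0.12  -0.101 -0.091 -0.08 ]
-0.24 76 [-0.131 -0.115 -0.094 -0.084 -0.07 ]
-0.22 30 [-0.113 -0.1   -0.085 -0.077 -0.066]
-0.06 14 [-0.03  -0.027 -0.026 -0.023 -0.021]
-0.04 9 [-0.027 -0.023 -0.022 -0.021 -0.021]
s1.npz 705
-0.30 11 [-0.107 -0.105 -0.1   -0.095 -0.091]
-0.28 42 [-0.134 -0.116 -0.106 -0.101 -0.093]
-0.26 28 [-0.135 -0.132 -0.13  -0.125 -0.092]
-0.24 48 [-0.133 -0.128 -0.121 -0.114 -0.091]
-0.22 20 [-0.129 -0.111 -0.109 -0.105 -0.1  ]
-0.20 16 [-0.11  -0.105 -0.102 -0.1   -0.097]
-0.18 49 [-0.103 -0.094 -0.073 -0.063 -0.052]
-0.16 85 [-0.095 -0.085 -0.067 -0.058 -0.044]
-0.14 95 [-0.096 -0.077 -0.061 -0.053 -0.041]
-0.12 91 [-0.094 -0.078 -0.054 -0.047 -0.034]
-0.10 74 [-0.075 -0.062 -0.041 -0.036 -0.024]
-0.08 71 [-0.069 -0.058 -0.036 -0.031 -0.02 ]
-0.06 48 [-0.061 -0.051 -0.029 -0.026 -0.02 ]
-0.04 26 [-0.027 -0.024 -0.023 -0.021 -0.02 ]
-0.02 1 [-0.021 -0.021 -0.021 -0.021 -0.021]
```

View pics/open.png

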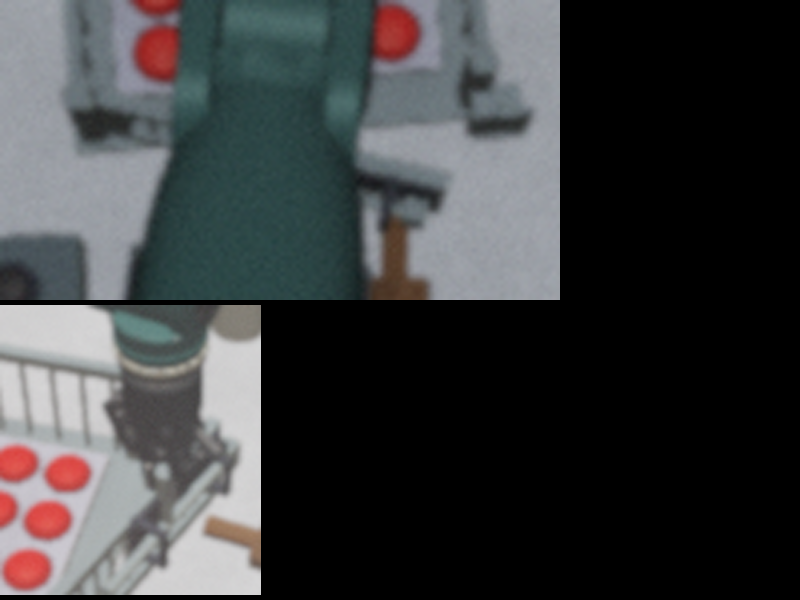

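The gate is ajar with its free edge about 100 mm out, measured at (-0.10, -0.30) in the gate frame. The knob is still gripped, the mould is undisturbed and the forces are steady. Handing in.

```bash
python3 -c "from station import arm; print(arm.job_done())"
```

```text
the job is handed in; nothing more can be done
None
```

I pressed the stop button until it bottomed out and released it. I then lifted the bolt over the keeper, drew it about 56 mm back and pulled the gate open. The job is handed in with the free edge about 10 cm out by camera and the knob still gripped. I did not check the button springing back up with a camera picture.

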